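# Push the spacer row home and shut the keeper

### The arm

A 6-joint arm with a two-finger parallel gripper is mounted at the origin on a cart in front of the work surface, level with it; the furniture and walls round the work are solid. World frame = base frame: x ahead of the robot, y to its left, z up, the work surface at z = 0. Lengths are in m, angles in rad, forces in N, time in s.
With the tool pointing down it reaches from about 0.4 to 0.925 m from the base axis. Payload 3.4 kg.
Tool frame: the origin (TCP) lies on the centre line of the jaws, within the pads' length; the fingertips stand 14 mm ahead of it and the grasp point (between the pads) lies 5 mm behind it; z points along the fingers, y is the line along which they close (so a half turn about z gives the same grasp; the last joint's range is limited). The gripper opens to 85 mm and grips with 20 to 120 N. Pads are 22 mm wide; open, the fingers measure 114 mm over their backs; the gripper's body (76 mm by 85 mm) begins 54 mm behind the grasp point. The pads swing forward as they close: fully open they stand 13 mm farther back than shut.
Start: joints at [-1.214, 0.307, 1.506, -0, 1.328, -0.073], TCP at [0.24, -0.523, 0.225] pointing down, gripper open.
Joint ranges: [-3.12, 3.12], [-1.05, 2.28], [0.14, 2.33], [-1.42, 4.57], [0.1, 2.73], [-2.68, 2.68]. Speed limits (rad/s): [2.57, 2.57, 3.14, 3.14, 3.14, 3.14].

### API

Orientations are given as a 3x3 rotation matrix whose columns are the frame's x, y, z axes.
In Python, from rig import env gives the robot as it stands.
- The arm moves only by the tool servo_tool, never from a script. Its arguments are lists of equal length, an entry for each row: "dr": the turn, a rotation vector about the tool's x, y, z normalised to -1 to 1, where 1 is 30 degrees, a list of three; "slide": the shift along the tool's x, y, z normalised to -1 to 1, where 1 is 0.12 m, a list of three; "jaw": the closure, from 0 (fully open) to 1 (shut). A call has 1 to 20 rows; each row is the pose to reach, as a shift and turn from the pose commanded when the call began, along the tool's axes at that moment; what a row does not reach only later rows make up. A row lasts 1/12 s, in which the tool goes at most 41.7 mm and 7.16 degrees, less where a joint would pass 70% of its speed; a pose out of reach is approached as far as the arm can. A call with a number of a shift or a turn outside -1 to 1 is refused whole. A call with a gripper value outside its range is refused whole. The fingers move at their own pace and stop on an object; "squeeze" is the grip in N (left out, the last holds). Time passes only in rows, so rows that repeat a pose let the fingers close. It gives the time, the measured TCP pose, the force, the opening and the grip force at its end, in the units of the state.
- env.read_state(): the state, without advancing time (a new reading comes with each control period).
- env.capture(name): name is "side" or "top" or "wrist"; returns a dict with "frame" (420x560x3 uint8, red, green, blue), "camera_matrix" (3x3 intrinsics, pixels), "world_from_camera" (4x4, takes a point from camera to world coordinates). Camera axes: x right, y up, looking along -z (the intrinsics and any distortion apply to the point x, -y, -z); pixel columns grow to the right and rows downward; lengths in m; the calibration is good to about 2 mm. A picture is of the moment at which its call begins. There is no depth.
- env.hand_in(): hands the job in; it is judged then, once.
Trained networks look in a picture, given as the dict that the camera call returned (one of the last four; its "shot" number tells which), for a name from the list of things; names that differ only in an ending like _2 or _b are one class to them, and where a whole thing is asked for, a point or a joint stands for the part that bears it (a point fixed in the world has none). Each returns a list of dicts, best first, with "score" (0 to 1); they miss things now and then, are a little off and sometimes report something else, mostly with a low value. They report only what shows in the picture. A call takes as long as a camera call. They do not tell look-alikes from the thing itself.
- env.cut_out(picture, name): "mask" (420x560 bool, what is visible of it) and "rect" ([left, top, right, bottom] in pixels, round what is visible of it).
The state is a dict: "t": time; "joint_pos": joint angles; "qd": joint speeds; "joint_efforts": joint torques, N m; "tcp_pos": TCP position; "orientation": TCP orientation; "contact_force": force on the tool from outside, world axes, zero at the start; "wrist_torque": the same for the moment, N m; "width": finger opening in m; "finger_force": force on a finger pad.
Only numpy, scipy, OpenCV 4.12 (cv2) and the standard library are available. Lean on these libraries where they do the work, as an engineer would, in place of code of your own. Each camera call takes 0.05 s, during which the arm holds its last target. There are 200 camera calls.

### The job

Push the row of three black spacer blocks along the channel rail, from behind and all together without letting gaps open between them, until the front block sits against the end stop and the row is tight. Then push the keeper arm round behind the last block until it stands straight across the rail, fully shut. Only push with the fingertips: do not lift or tip the blocks, and leave the bottle, the tape measure and the tape roll standing where they are.

Things in the scene. Friction and masses are not known exactly. Their poses are not given: they have to be found in the camera images.
- rail: Fixed aluminium channel on the table, 280 long (its x) x 96 wide (its y); origin at the centre of its underside. +x points to the end stop, at the robot's left; its +y side is the robot's. Floor 4 thick; a lip 8 wide along each side, tops at z = 14, leaves a channel 80 wide. The -x end is open. A lug on the -y side carries the keeper.
- rail_stop (a point): Middle of the working face of the end stop, a steel bar across the rail's +x end, at x = 128, z = 18 in the rail's frame; the bar is 12 thick, its top at z = 32.
- block_front: Black steel packing block nearest the end stop, 28 along the rail x 75 across x 25 high, about 0.16 kg. Origin at the centre of its underside, on the channel floor (4 mm above the table); its x is along the rail, to the stop. Home its origin is at x = 114 in the rail's frame. The row starts 60 to 115 mm short of home.
- block_middle: The middle one of the three identical blocks, touching the front one; same size and axes. Home at x = 86 in the rail's frame.
- block_rear: The last of the three identical blocks, farthest from the end stop. Its rear face is 14 mm behind its origin, its top 29 mm above the table. Home at x = 58 in the rail's frame (rear face at x = 44). This is the one to push, low and in the middle of its rear face.
- keeper (a joint): Keeper: level steel arm, 10 wide, 85 long from its pivot, 18 to 28 mm above the table, so it passes over the lip. Its value q in rad: it points along (-sin q, -cos q) in the rail's x, y: 0 = straight out; 1.57 = back beside the rail; 3.14 = across the channel, shut, at its limit, 3 mm behind a row that is home. Starts at 0.7 to 1.35. Friction (about 1 N at the post) keeps it where it is left.
- keeper_pivot (a point): Point on the keeper's pivot axis, at the height of the arm's underside; at x = 36, y = -58, z = 18 in the rail's frame.
- keeper_post (a point): Top centre of the upright round post on the keeper arm, 12 in diameter, 70 from the pivot axis; it rises from 28 to 54 mm above the table. Push it sideways.
- glue_bottle: Bystander: red bottle with a pointed cap, 24x36x92 high, loose, beside the end stop on the far side. Origin under its centre.
- measure: Bystander: yellow tape measure, 36x80x62 high, loose, beside the end stop on the robot's side. Origin under its centre.
- tape_roll: Bystander: small flat blue and white roll of thread tape, 54 in diameter x 16 high, loose, beside the rail on the robot's side. Origin under its centre.
Mind the look-alikes: they are no part of the job. What is shaped like the block_front but blue, brown or turquoise is not meant.

How it is judged:
By the outcome, as a careful person would: the job done as asked, in the order asked, and still so for the second after the job is handed in, with the robot touching nothing.
It also fails if it takes over 45 s, if anything falls off the work surface, if the arm or the gripper's body presses on something with over 40 N, if the wrist force passes 120 N, or if a joint passes its speed limit or range.

## Working session

There is one attempt and no reset: what is moved stays moved. The work goes in short steps, Python scripts to look and compute and a tool call to move; the robot and the scene stay as the last step left them, time stands still between calls to the robot, and variables do not carry over. Pictures are saved under pics/ and viewed, at most 10 in all, crops included, and the job is handed in when it is done.

Besides the shell and the picture viewer there is one more tool, called after "Call:" as name(argument=value, ...), one argument or row to a line, values as JSON. servo_tool: Moves the arm, as the interface text tells. Its arguments: {"type":"object","properties":{"dr":{"type":"array"},"slide":{"type":"array"},"jaw":{"type":"array"},"squeeze":{"type":"number"}},"required":["dr","slide","jaw"]}

```bash
ls; mkdir -p pics; cat > h.py <<'E'
import numpy as np, cv2
from rig import env
def ray(p,u,v):
    K=p["camera_matrix"];T=p["world_from_camera"]
    d=np.linalg.inv(K)@np.array([u,v,1.]);d=np.array([d[0],-d[1],-d[2]])
    return T[:3,3],T[:3,:3]@d
def atz(p,u,v,z):
    o,d=ray(p,u,v);return o+d*(z-o[2])/d[2]
def proj(p,X):
    T=p["world_from_camera"];c=T[:3,:3].T@(np.asarray(X)-T[:3,3]);c=np.array([c[0],-c[1],-c[2]])
    q=p["camera_matrix"]@c;return q[:2]/q[2]
def save(p,n,rect=None,s=1):
    f=p["frame"]
    if rect: f=f[rect[1]:rect[3],rect[0]:rect[2]]
    f=cv2.resize(f,None,fx=s,fy=s,interpolation=cv2.INTER_CUBIC)
    cv2.imwrite("pics/"+n,f[:,:,::-1])
E
python3 - <<'E'
from h import *
np.set_printoptions(precision=3,suppress=True)
s=env.read_state();print(s)
for n in("top","side"):
    p=env.capture(n);save(p,n+"0.png",s=1.4)
    print(n,p["camera_matrix"],p["world_from_camera"])
    for o in("rail","block_front","block_rear","keeper","keeper_post","tape_roll","measure","glue_bottle"):
        for r in env.cut_out(p,o)[:4]:
            m=r["mask"];ys,xs=np.nonzero(m);print(o,round(r["score"],2),r["rect"],m.sum(),xs.mean().round(1),ys.mean().round(1),atz(p,xs.mean(),ys.mean(),.02))
E
```

```text
pics
{'t': 0.0, 'joint_pos': array([-1.214,  0.308,  1.508, -0.   ,  1.328, -0.073]), 'qd': array([-0.001,  0.001,  0.001,  0.   ,  0.   , -0.   ]), 'joint_efforts': array([ -0.001, -45.756, -25.192,  -0.   ,   0.013,  -0.   ]), 'tcp_pos': array([ 0.239, -0.522,  0.224]), 'orientation': array([[ 0.909,  0.417, -0.001],
       [ 0.417, -0.909,  0.002],
       [ 0.   , -0.002, -1.   ]]), 'contact_force': array([-0.051,  0.753,  0.283]), 'wrist_torque': array([-0.03 ,  0.019, -0.019]), 'finger_force': 0.0, 'width': 0.08536547007524048}
top [[398.91    0.    278.038]
 [  0.    398.91  216.03 ]
 [  0.      0.      1.   ]] [[-0.025  0.992 -0.121  0.399]
 [-1.    -0.026 -0.007 -0.097]
 [-0.01   0.121  0.993  1.015]
 [ 0.     0.     0.     1.   ]]
block_front 0.94 [189.8, 272.4, 208.2, 299.6] 414 197.9 286.6 [0.351 0.112 0.02 ]
block_front 0.93 [176.7, 198.3, 206.0, 218.3] 353 191.3 209.4 [0.544 0.128 0.02 ]
block_front 0.6 [262.6, 208.1, 287.6, 240.7] 345 274.9 222.6 [ 0.505 -0.082  0.02 ]
block_front 0.58 [355.9, 206.9, 386.9, 232.9] 392 371.3 219.4 [ 0.506 -0.323  0.02 ]
block_rear 0.69 [
[... 1396 characters left out ...]
8] 2177 285.9 248.6 [ 0.483 -0.006  0.02 ]
keeper 0.67 [239.6, 216.7, 270.5, 245.5] 236 253.0 230.7 [ 0.58  -0.057  0.02 ]
keeper 0.31 [239.2, 214.7, 322.2, 269.7] 2277 285.7 248.4 [ 0.483 -0.006  0.02 ]
keeper 0.27 [268.7, 219.1, 302.9, 223.5] 175 286.4 219.3 [ 0.538 -0.146  0.02 ]
keeper_post 0.68 [240.7, 216.7, 269.3, 242.1] 289 253.1 231.0 [ 0.579 -0.056  0.02 ]
keeper_post 0.44 [327.7, 226.3, 352.0, 242.3] 291 338.6 233.1 [ 0.407 -0.12   0.02 ]
tape_roll 0.82 [327.1, 227.5, 351.7, 241.9] 270 338.0 232.9 [ 0.408 -0.12   0.02 ]
measure 0.59 [337.0, 232.6, 375.6, 270.2] 1064 356.7 250.6 [ 0.353 -0.053  0.02 ]
glue_bottle 0.62 [213.0, 219.1, 231.4, 263.8] 661 221.8 242.4 [0.612 0.02  0.02 ]
```

```bash
python3 - <<'E'
import cv2
f=cv2.imread("pics/top0.png");f=f[220:440,230:520];cv2.imwrite("pics/topc.png",cv2.resize(f,None,fx=2.7,fy=2.7,interpolation=2))
f=cv2.imread("pics/side0.png");f=f[250:440,270:530];cv2.imwrite("pics/sidec.png",cv2.resize(f,None,fx=3,fy=3,interpolation=2))
E
```

```text
(no output)
```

View pics/topc.png

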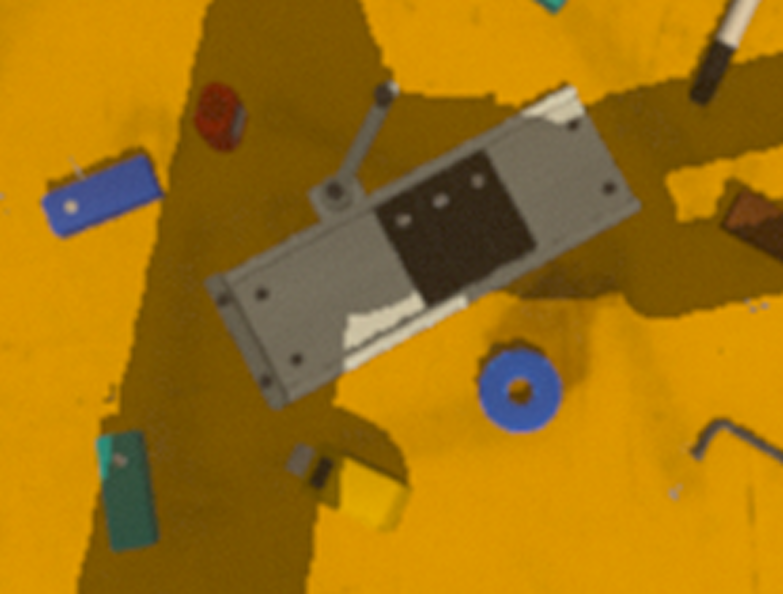

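View pics/sidec.png

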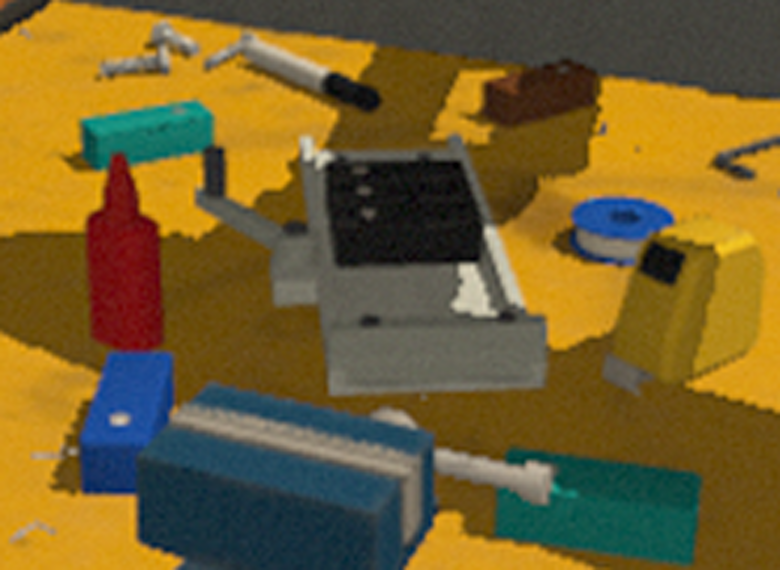

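```bash
cat > fit.py <<'E'
from h import *
from scipy.optimize import least_squares
np.set_printoptions(precision=4,suppress=True)
p=env.capture("top")
f=lambda x,y:np.array([(x/2.7+230)/1.4,(y/2.7+220)/1.4])
# z=world height; (name local xy), stop bar spans y +-48 to x=140
R=[((140,-48,32),(208,282)),((140,48,32),(278,408)),((-140,-48,14),(572,88)),((-140,48,14),(640,208)),((36,-58,29),(335,190))]
B=[((-1,-1),(485,150)),((-1,1),(537,243)),((1,1),(430,307)),((1,-1),(375,210))]
def pts(v):
    x,y,th,s,q=v;c,sn=np.cos(th),np.sin(th)
    W=lambda a,b,z:np.array([x+(c*a-sn*b)/1000,y+(sn*a+c*b)/1000,z/1000])
    P=[W(*a) for a,_ in R]+[W(s*1000+42*a,37.5*b,29) for (a,b),_ in B]+[W(36-70*np.sin(q),-58-70*np.cos(q),54)]
    return P
obs=np.array([f(*u) for _,u in R+B]+[f(385,93)])
r=least_squares(lambda v:(np.array([proj(p,X) for X in pts(v)])-obs).ravel(),[.5,-.08,2,0,1])
print(r.x,np.abs(r.fun).reshape(-1,2))
q=env.capture("side")
for X in pts(r.x):print(X,proj(q,X))
E
python3 fit.py
```

```text
[ 0.5065 -0.0877  2.0516 -0.0222  0.9903] [[0.9744 0.0289]
 [1.1381 0.9009]
 [0.5607 1.1402]
 [1.381  0.3155]
 [0.4794 0.8163]
 [0.165  0.7712]
 [0.8336 0.6619]
 [0.4474 0.1327]
 [0.4667 0.4891]
 [0.0104 0.0202]]
[0.4843 0.0586 0.032 ] [272.0535 257.1243]
[0.3992 0.0143 0.032 ] [324.2587 255.4396]
[ 0.6138 -0.1896  0.014 ] [264.245  210.6229]
[ 0.5286 -0.234   0.014 ] [302.7104 209.7681]
[ 0.5412 -0.0289  0.029 ] [263.7069 234.8783]
[ 0.5694 -0.1273  0.029 ] [270.4881 216.3727]
[ 0.5029 -0.162   0.029 ] [302.9705 215.6096]
[ 0.4641 -0.0875  0.029 ] [308.5342 230.4354]
[ 0.5306 -0.0528  0.029 ] [273.1019 231.3826]
[ 0.6023 -0.0631  0.054 ] [244.5237 213.5059]
```

```bash
python3 - <<'E'
from h import *
p=env.capture("wrist");q=env.capture("top");s=env.capture("side")
f=np.hstack([cv2.resize(x["frame"],None,fx=.7,fy=.7,interpolation=cv2.INTER_AREA) for x in(q,p)])
cv2.imwrite("pics/ov.png",f[:,:,::-1]);np.set_printoptions(precision=3,suppress=True)
print(p["world_from_camera"],p["camera_matrix"])
E
```

```text
[[ 0.416  0.869  0.269  0.309]
 [-0.909  0.397  0.123 -0.49 ]
 [-0.    -0.295  0.955  0.373]
 [ 0.     0.     0.     1.   ]] [[318.162   0.    271.953]
 [  0.    318.162 211.834]
 [  0.      0.      1.   ]]
```

View pics/ov.png

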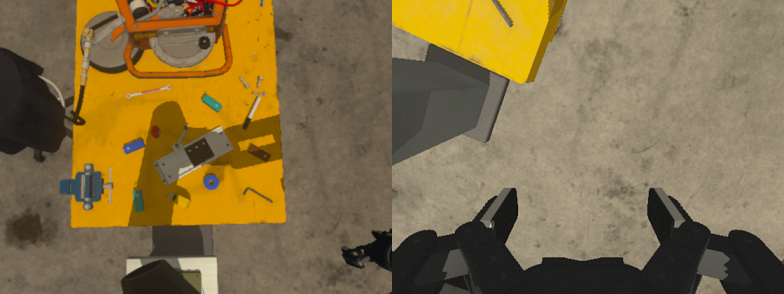

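Call:
servo_tool(
  dr=[
    [0, 0, -0.097],
    [0, 0, -0.097],
    [0, 0, -0.097],
    [0, 0, -0.097],
  ],
  slide=[
    [0.35, -0.14, 0],
    [0.65, -0.26, 0],
    [0.9, -0.36, 0],
    [0.95, -0.38, 0],
  ],
  jaw=[1, 1, 1, 1],
  squeeze=60,
)

```text
t: 1.48
tcp_pos: [0.3268, -0.4298, 0.2246]
orientation: [[0.885, 0.465, 0.002], [0.465, -0.885, 0.003], [0.003, -0.002, -1.0]]
contact_force: [1.1, -0.3, 0.1]
width: 0.0386
finger_force: 0.0
```

Call:
servo_tool(
  dr=[
    [0, 0, 0],
    [0, 0, 0],
    [0, 0, 0],
    [0, 0, 0],
  ],
  slide=[
    [0.35, -0.14, 0],
    [0.65, -0.26, 0],
    [0.9, -0.36, 0],
    [0.95, -0.38, 0],
  ],
  jaw=[1, 1, 1, 1],
)

```text
t: 1.82
tcp_pos: [0.4067, -0.3371, 0.2247]
orientation: [[0.885, 0.465, 0.002], [0.465, -0.885, 0.002], [0.002, -0.001, -1.0]]
contact_force: [0.1, -0.2, -0.1]
width: -0.0004
finger_force: 0.0
```

Call:
servo_tool(
  dr=[
    [0, 0, 0],
    [0, 0, 0],
    [0, 0, 0],
    [0, 0, 0],
  ],
  slide=[
    [0.35, -0.14, 0],
    [0.65, -0.26, 0],
    [0.9, -0.36, 0],
    [0.95, -0.38, 0],
  ],
  jaw=[1, 1, 1, 1],
)

```text
t: 2.15
tcp_pos: [0.4871, -0.2445, 0.2247]
orientation: [[0.885, 0.465, 0.002], [0.465, -0.885, 0.001], [0.003, -0.0, -1.0]]
contact_force: [-0.1, -0.2, -0.3]
width: -0.0003
finger_force: 0.0
```

```bash
cat >> h.py <<'E'
POSE=[.5065,-.0877,2.0516]
def rail(X):
    d=np.asarray(X)[:2]-POSE[:2];c,s=np.cos(POSE[2]),np.sin(POSE[2]);return np.array([c*d[0]+s*d[1],-s*d[0]+c*d[1]])*1000
def world(a,b,z):
    c,s=np.cos(POSE[2]),np.sin(POSE[2]);return np.array([POSE[0]+(c*a-s*b)/1000,POSE[1]+(s*a+c*b)/1000,z/1000])
def info():
    s=env.read_state();R=s["orientation"]
    print("t",s["t"],"tcp",s["tcp_pos"],"rail",rail(s["tcp_pos"]),"toolx ang",np.degrees(np.arctan2(R[1,0],R[0,0])),"F",s["contact_force"],"w",s["width"],"zax",R[:,2]);return s
def goto(s,a,b,z):
    d=s["orientation"].T@(world(a,b,z)-s["tcp_pos"]);print("slide to",(a,b,z),d/.12)
np.set_printoptions(precision=4,suppress=True)
E
python3 - <<'E'
from h import *
s=info();goto(s,-110,0,150)
p=env.capture("wrist");save(p,"w1.png",s=1.4)
E
```

```text
t 2.15 tcp [ 0.4871 -0.2445  0.2247] rail [-130.0937   89.7407] toolx ang 27.733774826636495 F [-0.1142 -0.1577 -0.3302] w -0.00034374600259348166 zax [ 0.0022  0.0013 -1.    ]
slide to (-110, 0, 150) [ 0.7468 -0.1649  0.6247]
```

View pics/w1.png

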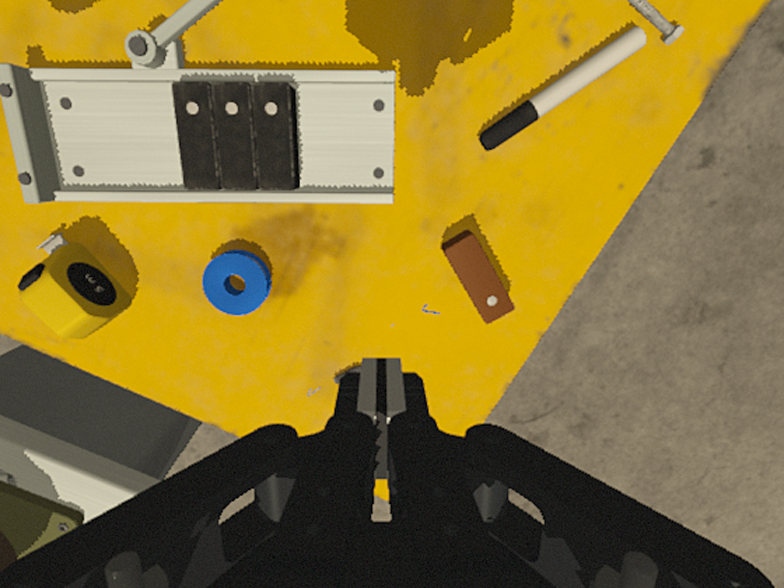

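```bash
cat > fit2.py <<'E'
from h import *
from scipy.optimize import least_squares
p=env.capture("wrist")
R=[((-140,-48,14),(394,70)),((-140,48,14),(394,203)),((140,48,32),(25,203)),((128,48,32),(52,203)),((36,-58,29),(143,46))]
B=[((1,-1),(174,84)),((-1,-1),(290,82)),((-1,1),(295,189)),((1,1),(188,189))]
def pts(v):
    x,y,th,s=v;c,sn=np.cos(th),np.sin(th)
    W=lambda a,b,z:np.array([x+(c*a-sn*b)/1000,y+(sn*a+c*b)/1000,z/1000])
    return [W(*a) for a,_ in R]+[W(s*1000+42*a,37.5*b,29) for (a,b),_ in B]
obs=np.array([u for _,u in R+B])/1.4
r=least_squares(lambda v:(np.array([proj(p,X) for X in pts(v)])-obs).ravel(),[.5,-.08,2,0],loss="soft_l1")
print(r.x);print((np.array([proj(p,X) for X in pts(r.x)])-obs))
E
python3 fit2.py
```

```text
[ 0.5084 -0.088   2.0488 -0.0236]
[[ 2.1451 -0.4872]
 [ 0.743   0.1297]
 [-0.6186  0.2528]
 [-8.5125  0.3161]
 [ 0.0118  1.104 ]
 [-1.1377 -2.6233]
 [ 1.284  -0.6818]
 [ 1.4981  0.9448]
 [-1.7443  0.498 ]]
```

Call:
servo_tool(
  dr=[
    [0, 0, 0],
    [0, 0, 0],
    [0, 0, 0],
    [0, 0, 0],
    [0, 0, 0],
  ],
  slide=[
    [0.3, -0.06, 0.15],
    [0.6, -0.12, 0.35],
    [0.75, -0.16, 0.55],
    [0.75, -0.165, 0.62],
    [0.75, -0.165, 0.62],
  ],
  jaw=[1, 1, 1, 1, 1],
)

```text
t: 2.67
tcp_pos: [0.5524, -0.1885, 0.1472]
orientation: [[0.886, 0.463, -0.007], [0.463, -0.886, 0.001], [-0.005, -0.004, -1.0]]
contact_force: [-1.8, 1.0, -0.3]
width: -0.0
finger_force: 0.0
```

```bash
sed -i 's/^POSE=.*/POSE=[.5078,-.0879,2.049]/' h.py; python3 - <<'E'
from h import *
s=info();goto(s,-108,0,26)
E
```

```text
t 2.6667 tcp [ 0.5524 -0.1885  0.1472] rail [-109.874     6.7313] toolx ang 27.57768183279683 F [-1.7636  1.0192 -0.3213] w -3.786844030121336e-05 zax [-0.0066  0.0014 -1.    ]
slide to (-108, 0, 26) [ 0.0614 -0.0111  1.0098]
```

Call:
servo_tool(
  dr=[
    [0, 0, 0],
    [0, 0, 0],
    [0, 0, 0],
    [0, 0, 0],
    [0, 0, 0],
    [0, 0, 0],
    [0, 0, 0],
  ],
  slide=[
    [0, 0, 0],
    [0, 0, 0.25],
    [0, 0, 0.5],
    [0, 0, 0.75],
    [0, 0, 0.9],
    [0, 0, 0.98],
    [0, 0, 0.98],
  ],
  jaw=[1, 1, 1, 1, 1, 1, 1],
)

```text
t: 3.25
tcp_pos: [0.5534, -0.1895, 0.0319]
orientation: [[0.888, 0.461, -0.002], [0.461, -0.888, 0.0], [-0.002, -0.001, -1.0]]
contact_force: [-1.0, 0.3, -0.5]
width: -0.0007
finger_force: 0.0
```

```bash
python3 - <<'E'
from h import *
s=info();goto(s,-100,0,25)
p=env.capture("wrist");save(p,"w2.png",s=1.4)
E
```

```text
t 3.25 tcp [ 0.5534 -0.1895  0.0319] rail [-111.1834    6.3028] toolx ang 27.43579239177225 F [-1.0194  0.2675 -0.4855] w -0.0006861930394270725 zax [-0.0022  0.0005 -1.    ]
slide to (-100, 0, 25) [ 0.0527 -0.0931  0.0574]
```

View pics/w2.png

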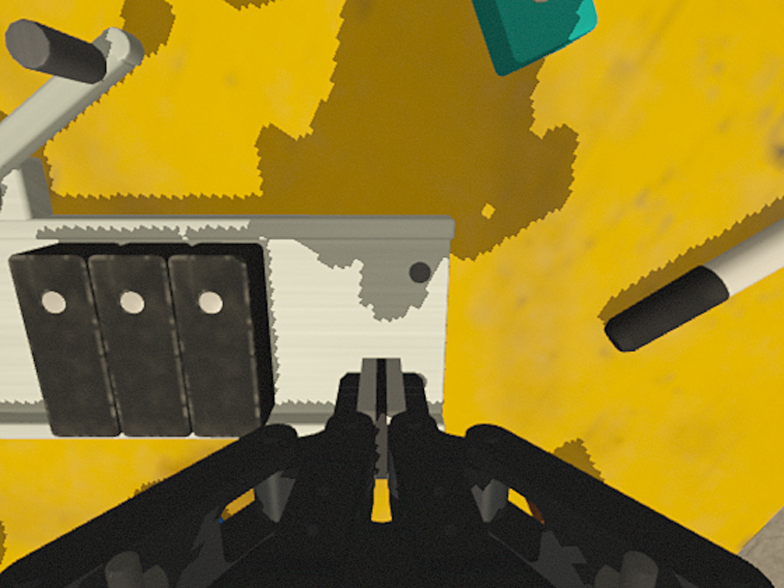

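Call:
servo_tool(
  dr=[
    [0, 0, 0],
    [0, 0, 0],
    [0, 0, 0],
    [0, 0, 0],
    [0, 0, 0],
  ],
  slide=[
    [0.05, 0, 0.03],
    [0.055, -0.05, 0.06],
    [0.055, -0.1, 0.065],
    [0.055, -0.15, 0.065],
    [0.055, -0.15, 0.065],
  ],
  jaw=[1, 1, 1, 1, 1],
)

```text
t: 3.72
tcp_pos: [0.5512, -0.1676, 0.0252]
orientation: [[0.886, 0.463, -0.001], [0.463, -0.886, 0.001], [-0.001, -0.001, -1.0]]
contact_force: [0.6, 0.4, -0.5]
width: -0.0002
finger_force: 0.0
```

```bash
python3 - <<'E'
from h import *
s=info();goto(s,33,0,25)
E
```

```text
t 3.7167 tcp [ 0.5512 -0.1676  0.0252] rail [-90.747   -1.8142] toolx ang 27.602617472413577 F [ 0.6351  0.4151 -0.4604] w -0.00017831433113946597 zax [-0.0012  0.0007 -1.    ]
slide to (33, 0, 25) [-0.0115 -1.0313  0.0026]
```

Call:
servo_tool(
  dr=[
    [0, 0, 0],
    [0, 0, 0],
    [0, 0, 0],
    [0, 0, 0],
    [0, 0, 0],
    [0, 0, 0],
    [0, 0, 0],
    [0, 0, 0],
    [0, 0, 0],
    [0, 0, 0],
    [0, 0, 0],
    [0, 0, 0],
    [0, 0, 0],
    [0, 0, 0],
    [0, 0, 0],
    [0, 0, 0],
    [0, 0, 0],
    [0, 0, 0],
    [0, 0, 0],
    [0, 0, 0],
  ],
  slide=[
    [-0.01, -0.02, 0],
    [-0.01, -0.04, 0],
    [-0.01, -0.06, 0],
    [-0.01, -0.08, 0],
    [-0.01, -0.1, 0],
    [-0.01, -0.13, 0],
    [-0.01, -0.17, 0],
    [-0.01, -0.21, 0],
    [-0.01, -0.26, 0],
    [-0.01, -0.31, 0],
    [-0.01, -0.36, 0],
    [-0.01, -0.41, 0],
    [-0.01, -0.46, 0],
    [-0.01, -0.51, 0],
    [-0.01, -0.56, 0],
    [-0.01, -0.6, 0],
    [-0.01, -0.63, 0],
    [-0.01, -0.655, 0],
    [-0.01, -0.67, 0],
    [-0.01, -0.68, 0],
  ],
  jaw=[1, 1, 1, 1, 1, 1, 1, 1, 1, 1, 1, 1, 1, 1, 1, 1, 1, 1, 1, 1],
)

```text
t: 5.38
tcp_pos: [0.5136, -0.0974, 0.0248]
orientation: [[0.887, 0.462, 0.0], [0.462, -0.887, -0.0], [0.0, 0.0, -1.0]]
contact_force: [-0.1, 0.5, -0.8]
width: -0.0002
finger_force: 0.0
```

```bash
python3 - <<'E'
from h import *
s=info();goto(s,33,0,25)
p=env.capture("wrist");save(p,"w3.png",s=1.4)
E
```

```text
t 5.3833 tcp [ 0.5136 -0.0974  0.0248] rail [-11.0539  -0.7813] toolx ang 27.542772971440225 F [-0.0764  0.5314 -0.8143] w -0.00020641215401807363 zax [ 0.0001 -0.     -1.    ]
slide to (33, 0, 25) [-0.0056 -0.3671 -0.0015]
```

View pics/w3.png

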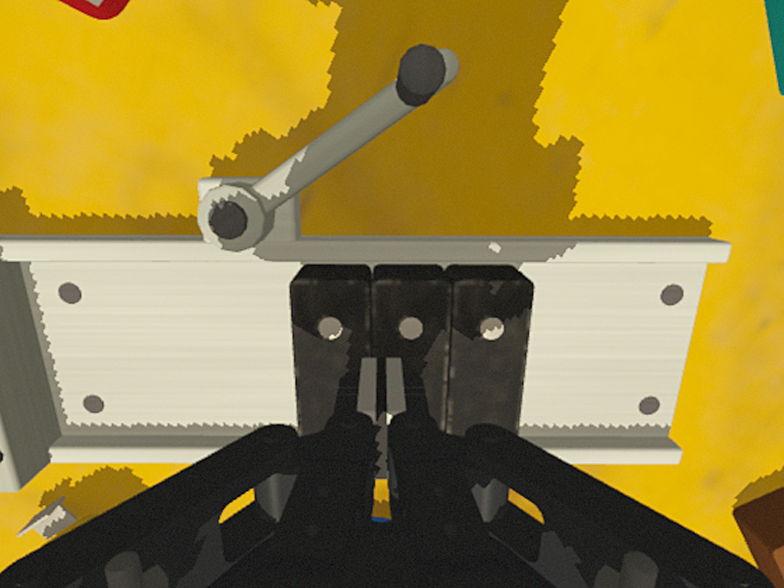

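```bash
python3 - <<'E'
from h import *
s=info();p=env.capture("wrist");R=s["orientation"]
for dx in(-11,0,11):
  for dz in(-15,0,14,27):print(dx,dz,proj(p,s["tcp_pos"]+R@np.array([dx,0,dz])/1000)*1.4)
print(p["world_from_camera"])
q=env.capture("side");save(q,"s3.png",(200,170,350,280),5)
E
```

```text
t 5.4333 tcp [ 0.5135 -0.0973  0.0248] rail [-10.9471  -0.7219] toolx ang 27.54037923465436 F [-0.8209  0.1904 -0.2688] w -0.00023922903174442925 zax [-0.0001  0.     -1.    ]
-11 -15 [382.8047 426.4227]
-11 0 [382.6301 403.6103]
-11 14 [382.492  385.5698]
-11 27 [382.3808 371.0467]
0 -15 [382.8153 398.1222]
0 0 [382.6363 377.3207]
0 14 [382.4952 360.9245]
0 27 [382.3819 347.7597]
11 -15 [382.8263 368.5729]
11 0 [382.6428 349.974 ]
11 14 [382.4986 335.3639]
11 27 [382.3831 323.6651]
[[ 0.4614  0.8476  0.2622  0.5817]
 [-0.8872  0.4409  0.1362 -0.061 ]
 [-0.0001 -0.2954  0.9554  0.1734]
 [ 0.      0.      0.      1.    ]]
```

View pics/s3.png

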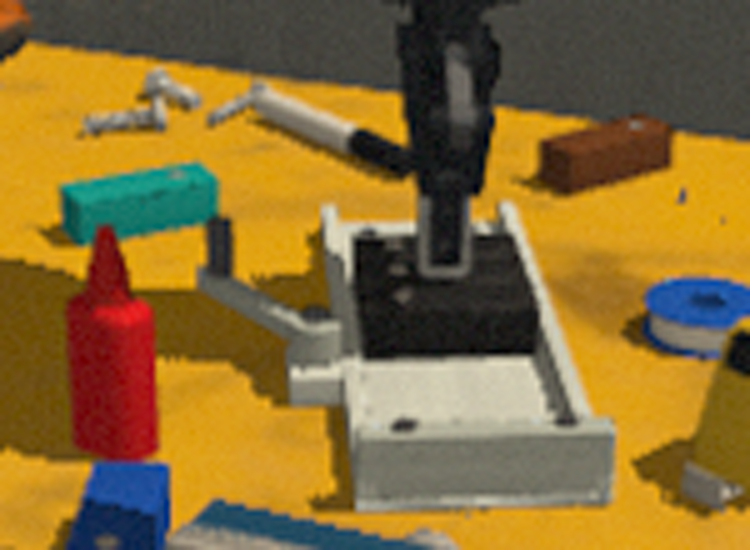

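```bash
python3 - <<'E'
from h import *
s=info();q=env.capture("side");t=env.capture("top")
for z in(.0,.011,.02,.03,.04,.05):
    X=np.r_[s["tcp_pos"][:2],z];a=proj(q,X);print(z,a,"crop",(a-[200,170])*5,"top",proj(t,X))
for x in(19,-65):print(x,[((proj(q,world(x,b,29))-[200,170])*5) for b in(-37.5,37.5)])
save(t,"t3.png",(200,150,340,270),5)
E
```

```text
t 5.5333 tcp [ 0.5137 -0.0976  0.0248] rail [-11.3461  -0.8183] toolx ang 27.535831206176 F [ 0.7104 -0.2627 -0.0786] w 0.00017377158349218008 zax [ 0.0002 -0.0001 -1.    ]
0.0 [288.1528 237.0495] crop [440.764  335.2474] top [281.1883 219.7388]
0.011 [288.2395 232.4913] crop [441.1975 312.4565] top [281.1777 219.2522]
0.02 [288.311  228.7314] crop [441.555 293.657] top [281.1689 218.8462]
0.03 [288.3911 224.5212] crop [441.9554 272.606 ] top [281.1588 218.3865]
0.04 [288.4718 220.2763] crop [442.3591 251.3816] top [281.1486 217.9175]
0.05 [288.5532 215.9963] crop [442.7661 229.9817] top [281.1382 217.4389]
19 [array([362.5187, 305.3343]), array([539.4654, 300.8023])]
-65 [array([350.1902, 230.5263]), array([512.4151, 226.8812])]
```

View pics/t3.png

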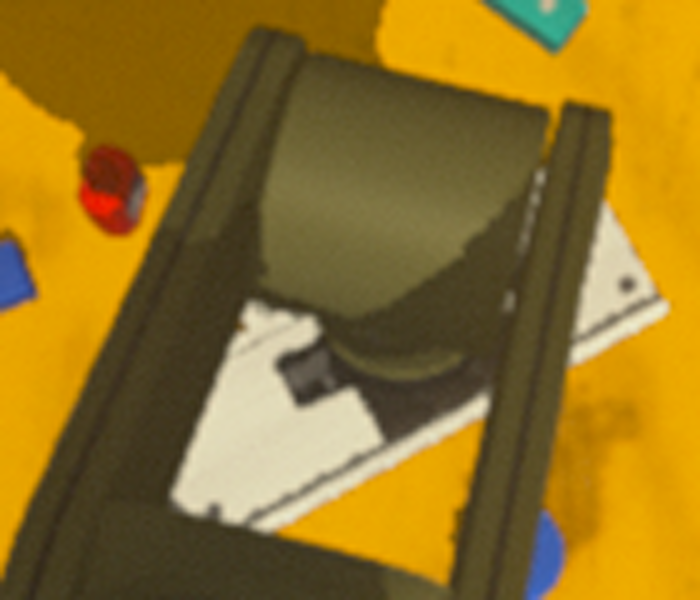

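Call:
servo_tool(
  dr=[
    [0, 0, 0],
    [0, 0, 0],
    [0, 0, 0],
    [0, 0, 0],
    [0, 0, 0],
    [0, 0, 0],
    [0, 0, 0],
    [0, 0, 0],
  ],
  slide=[
    [0, 0, -0.15],
    [0, 0, -0.25],
    [-0.01, 0.2, -0.25],
    [-0.01, 0.5, -0.25],
    [-0.01, 0.75, -0.25],
    [-0.01, 0.8, -0.25],
    [-0.01, 0.8, 0],
    [-0.01, 0.8, 0],
  ],
  jaw=[1, 1, 1, 1, 1, 1, 1, 1],
)

```text
t: 6.3
tcp_pos: [0.5546, -0.1831, 0.0215]
orientation: [[0.887, 0.461, -0.006], [0.461, -0.887, 0.002], [-0.004, -0.005, -1.0]]
contact_force: [-0.8, 0.0, -0.2]
width: 0.0001
finger_force: 0.0
```

Call:
servo_tool(
  dr=[
    [0, 0, 0],
    [0, 0, 0],
    [0, 0, 0],
    [0, 0, 0],
    [0, 0, 0],
  ],
  slide=[
    [0, 0, 0.04],
    [0, 0, 0.08],
    [0, 0, 0.11],
    [0, 0, 0.11],
    [0, 0, 0.11],
  ],
  jaw=[1, 1, 1, 1, 1],
)

```text
t: 6.72
tcp_pos: [0.557, -0.1828, 0.012]
orientation: [[0.886, 0.463, 0.0], [0.463, -0.886, -0.0], [0.0, 0.0, -1.0]]
contact_force: [0.7, 0.1, 0.5]
width: 0.0
finger_force: 0.0
```

```bash
python3 - <<'E'
from h import *
s=info()
q=env.capture("side");t=env.capture("wrist")
a=cv2.resize(q["frame"][170:280,200:350],None,fx=3.2,fy=3.2,interpolation=2);b=t["frame"][100:400,100:400]
b=cv2.resize(b,(352,352));f=np.hstack([a,b]);cv2.imwrite("pics/m4.png",f[:,:,::-1])
for z in(.0,.005,.01,.02):
    X=np.r_[s["tcp_pos"][:2],z];a=proj(q,X);print(z,(a-[200,170])*3.2)
E
```

```text
t 6.7167 tcp [ 0.557  -0.1828  0.012 ] rail [-106.9371   -0.    ] toolx ang 27.567625656145026 F [0.6867 0.1108 0.5231] w 2.1324083714270434e-05 zax [ 0.0003 -0.0001 -1.    ]
0.0 [270.1246 161.2355]
0.005 [270.2168 155.1248]
0.01 [270.3095 148.9914]
0.02 [270.4957 136.6565]
```

View pics/m4.png

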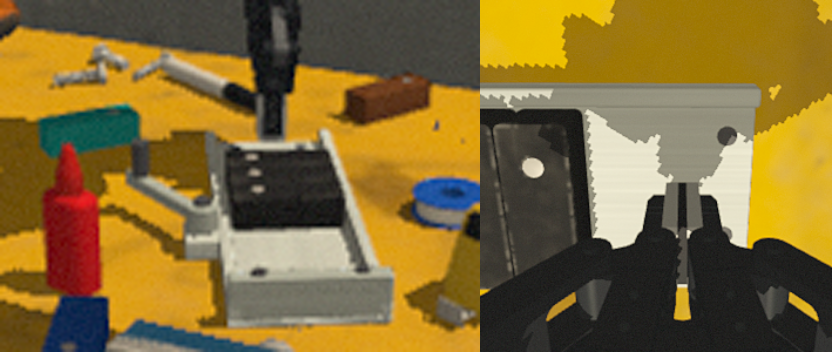

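Call:
servo_tool(
  dr=[
    [0, 0, 0],
    [0, 0, 0],
    [0, 0, 0],
    [0, 0, 0],
  ],
  slide=[
    [0, -0.04, 0.03],
    [0, -0.08, 0.055],
    [0, -0.1, 0.06],
    [0, -0.12, 0.06],
  ],
  jaw=[1, 1, 1, 1],
)

```text
t: 7.15
tcp_pos: [0.5494, -0.1697, 0.004]
orientation: [[0.887, 0.463, -0.001], [0.463, -0.887, 0.001], [-0.001, -0.001, -1.0]]
contact_force: [0.2, 0.3, -0.0]
width: 0.0001
finger_force: 0.0
```

Call:
servo_tool(
  dr=[
    [0, 0, 0],
    [0, 0, 0],
    [0, 0, 0],
    [0, 0, 0],
    [0, 0, 0],
    [0, 0, 0],
    [0, 0, 0],
    [0, 0, 0],
    [0, 0, 0],
    [0, 0, 0],
    [0, 0, 0],
    [0, 0, 0],
  ],
  slide=[
    [0, -0.02, 0],
    [0, -0.04, 0],
    [0, -0.06, 0],
    [0, -0.08, 0],
    [0, -0.1, 0],
    [0, -0.12, 0],
    [0, -0.14, 0],
    [0, -0.16, 0],
    [0, -0.18, 0],
    [0, -0.2, 0],
    [0, -0.22, 0],
    [0, -0.23, 0],
  ],
  jaw=[1, 1, 1, 1, 1, 1, 1, 1, 1, 1, 1, 1],
)

```text
t: 8.15
tcp_pos: [0.5375, -0.1458, 0.0045]
orientation: [[0.887, 0.462, 0.0], [0.462, -0.887, -0.0], [0.0, 0.0, -1.0]]
contact_force: [0.6, -3.3, -0.2]
width: -0.0
finger_force: 1.2
```

```bash
cat > row.py <<'E'
from h import *
s=info();t=env.capture("wrist")
f=cv2.cvtColor(t["frame"],cv2.COLOR_RGB2GRAY)
# gray profile along the rail at y=-25 on block top height
xs=np.arange(-110,125,2.5);v=[]
for x in xs:
    u=proj(t,world(x,-27,29)).round().astype(int)
    v.append(int(f[u[1],u[0]]) if 0<=u[0]<560 and 0<=u[1]<420 else -1)
print([(float(x),k) for x,k in zip(xs,v) if 0<=k<75])
E
python3 row.py
```

```text
t 8.15 tcp [ 0.5375 -0.1458  0.0045] rail [-65.0931   0.2451] toolx ang 27.538491538455244 F [ 0.6016 -3.3469 -0.1703] w -5.9947004500530235e-06 zax [ 0.0003 -0.0001 -1.    ]
[(-52.5, 9), (-50.0, 55), (-47.5, 37), (-45.0, 37), (-42.5, 34), (-40.0, 36), (-37.5, 30), (-35.0, 41), (-32.5, 34), (-30.0, 36), (-27.5, 28), (-25.0, 51), (-22.5, 55), (-20.0, 32), (-17.5, 35), (-15.0, 36), (-12.5, 39), (-10.0, 52), (-5.0, 66), (-2.5, 59), (0.0, 62), (7.5, 49), (10.0, 55), (12.5, 55), (15.0, 55), (17.5, 54), (22.5, 59), (25.0, 64), (27.5, 56), (30.0, 71)]
```

Call:
servo_tool(
  dr=[
    [0, 0, 0],
    [0, 0, 0],
    [0, 0, 0],
    [0, 0, 0],
    [0, 0, 0],
    [0, 0, 0],
    [0, 0, 0],
    [0, 0, 0],
    [0, 0, 0],
    [0, 0, 0],
    [0, 0, 0],
    [0, 0, 0],
    [0, 0, 0],
    [0, 0, 0],
    [0, 0, 0],
    [0, 0, 0],
    [0, 0, 0],
    [0, 0, 0],
    [0, 0, 0],
    [0, 0, 0],
  ],
  slide=[
    [0, -0.02, 0],
    [0, -0.04, 0],
    [0, -0.07, 0],
    [0, -0.1, 0],
    [0, -0.14, 0],
    [0, -0.18, 0],
    [0, -0.22, 0],
    [0, -0.26, 0],
    [0, -0.3, 0],
    [0, -0.34, 0],
    [0, -0.38, 0],
    [0, -0.42, 0],
    [0, -0.46, 0],
    [0, -0.5, 0],
    [0, -0.54, 0],
    [0, -0.57, 0],
    [0, -0.6, 0],
    [0, -0.62, 0],
    [0, -0.64, 0],
    [0, -0.65, 0],
  ],
  jaw=[1, 1, 1, 1, 1, 1, 1, 1, 1, 1, 1, 1, 1, 1, 1, 1, 1, 1, 1, 1],
)

```text
t: 9.87
tcp_pos: [0.5013, -0.0766, 0.0044]
orientation: [[0.887, 0.462, -0.0], [0.462, -0.887, 0.0], [-0.0, -0.0, -1.0]]
contact_force: [0.5, -1.1, 0.6]
width: 0.0003
finger_force: 1.5
```

```bash
python3 row.py
```

```text
t 9.8667 tcp [ 0.5013 -0.0766  0.0044] rail [13.0566  0.5375] toolx ang 27.542442473867354 F [ 0.4647 -1.1489  0.6202] w 0.00029831123266300854 zax [-0.  0. -1.]
[(27.5, 51), (30.0, 31), (32.5, 33), (35.0, 31), (37.5, 34), (40.0, 35), (42.5, 43), (45.0, 42), (47.5, 37), (50.0, 39), (52.5, 38), (55.0, 35), (57.5, 33), (60.0, 35), (62.5, 31), (65.0, 30), (67.5, 54), (70.0, 67), (72.5, 61), (75.0, 65), (77.5, 60), (80.0, 61), (82.5, 49), (85.0, 54), (87.5, 47), (90.0, 57), (92.5, 54), (95.0, 54), (97.5, 56), (100.0, 68), (102.5, 64), (105.0, 55), (107.5, 60)]
```

Call:
servo_tool(
  dr=[
    [0, 0, 0],
    [0, 0, 0],
    [0, 0, 0],
    [0, 0, 0],
    [0, 0, 0],
    [0, 0, 0],
    [0, 0, 0],
    [0, 0, 0],
    [0, 0, 0],
    [0, 0, 0],
  ],
  slide=[
    [0, -0.015, 0],
    [0, -0.03, 0],
    [0, -0.045, 0],
    [0, -0.06, 0],
    [0, -0.075, 0],
    [0, -0.09, 0],
    [0, -0.105, 0],
    [0, -0.115, 0],
    [0, -0.125, 0],
    [0, -0.13, 0],
  ],
  jaw=[1, 1, 1, 1, 1, 1, 1, 1, 1, 1],
)

```text
t: 10.75
tcp_pos: [0.4941, -0.0628, 0.0044]
orientation: [[0.887, 0.462, -0.0], [0.462, -0.887, 0.0], [-0.0, -0.0, -1.0]]
contact_force: [1.7, -3.0, 0.4]
width: 0.0001
finger_force: 1.6
```

Call:
servo_tool(
  dr=[
    [0, 0, 0],
    [0, 0, 0],
    [0, 0, 0],
    [0, 0, 0],
  ],
  slide=[
    [0, -0.005, 0],
    [0, -0.01, 0],
    [0, -0.015, 0],
    [0, -0.015, 0],
  ],
  jaw=[1, 1, 1, 1],
)

```text
t: 11.08
tcp_pos: [0.4934, -0.0613, 0.0044]
orientation: [[0.887, 0.462, 0.0], [0.462, -0.887, 0.0], [0.0, -0.0, -1.0]]
contact_force: [1.9, -2.1, 1.6]
width: -0.0001
finger_force: 1.4
```

Call:
servo_tool(
  dr=[
    [0, 0, 0],
    [0, 0, 0],
    [0, 0, 0],
    [0, 0, 0],
  ],
  slide=[
    [0, -0.005, 0],
    [0, -0.01, 0],
    [0, -0.015, 0],
    [0, -0.015, 0],
  ],
  jaw=[1, 1, 1, 1],
)

```text
t: 11.42
tcp_pos: [0.4929, -0.0602, 0.0045]
orientation: [[0.886, 0.463, 0.001], [0.463, -0.886, -0.001], [0.0, 0.001, -1.0]]
contact_force: [2.3, -5.4, 1.7]
width: 0.0001
finger_force: 2.5
```

Call:
servo_tool(
  dr=[
    [0, 0, 0],
    [0, 0, 0],
    [0, 0, 0],
    [0, 0, 0],
  ],
  slide=[
    [0, -0.005, 0],
    [0, -0.01, 0],
    [0, -0.015, 0],
    [0, -0.015, 0],
  ],
  jaw=[1, 1, 1, 1],
)

```text
t: 11.75
tcp_pos: [0.4929, -0.0601, 0.0046]
orientation: [[0.886, 0.464, 0.002], [0.464, -0.886, -0.003], [0.0, 0.004, -1.0]]
contact_force: [2.1, -11.5, -0.1]
width: -0.0
finger_force: 5.2
```

```bash
python3 - <<'E'
from h import *
s=info();q=env.capture("side");save(q,"s5.png",(220,190,340,280),6)
E
```

```text
t 11.75 tcp [ 0.4929 -0.0601  0.0046] rail [31.5636  0.4111] toolx ang 27.63240494327368 F [  2.1111 -11.4815  -0.1071] w -4.184839228625705e-05 zax [ 0.0021 -0.0031 -1.    ]
```

View pics/s5.png

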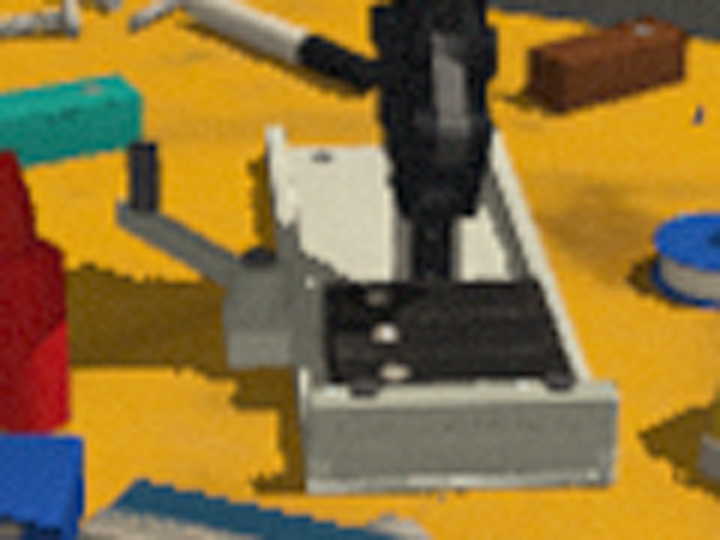

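Call:
servo_tool(
  dr=[
    [0, 0, 0],
    [0, 0, 0],
    [0, 0, 0],
    [0, 0, 0],
    [0, 0, 0],
    [0, 0, 0],
    [0, 0, 0],
    [0, 0, 0],
    [0, 0, 0],
    [0, 0, 0],
  ],
  slide=[
    [0, 0.03, 0],
    [0, 0.08, 0],
    [0, 0.15, 0],
    [0, 0.22, 0],
    [0, 0.25, -0.1],
    [0, 0.25, -0.4],
    [0, 0.25, -0.7],
    [0, 0.25, -0.8],
    [0, 0.25, -0.8],
    [0, 0.25, -0.8],
  ],
  jaw=[1, 1, 1, 1, 1, 1, 1, 1, 1, 1],
)

```text
t: 12.63
tcp_pos: [0.5062, -0.0852, 0.1011]
orientation: [[0.887, 0.462, 0.002], [0.462, -0.887, -0.0], [0.001, 0.001, -1.0]]
contact_force: [-0.4, -0.1, -0.7]
width: 0.0
finger_force: 0.0
```

```bash
python3 - <<'E'
from h import *
from scipy.optimize import minimize_scalar
s=info()
t=env.capture("wrist");q=env.capture("side")
# old w3 view
T=np.eye(4);T[:3]=[[.4614,.8476,.2622,.5817],[-.8872,.4409,.1362,-.061],[-.0001,-.2954,.9554,.1734]]
o={"camera_matrix":t["camera_matrix"],"world_from_camera":T}
X=atz(o,424/1.4,62/1.4,.054);r=rail(X);print("post w3",r,"rad",np.hypot(r[0]-36,r[1]+58),"q",np.arctan2(-(r[0]-36),-(r[1]+58)))
X=atz(o,228/1.4,219/1.4,.032);print("pivot w3",rail(X))
for n,p in(("w",t),("s",q)):
    for k in("keeper","keeper_post","block_front","glue_bottle"):
        for c in env.cut_out(p,k)[:3]:print(n,k,round(c["score"],2),np.round(c["rect"]))
print("bottle base",rail(atz(q,222.6,259.5,0)))
# row profile
f=cv2.cvtColor(t["frame"],cv2.COLOR_RGB2GRAY)
for y in(-25,):
  xs=np.arange(20,132,2.);print([(int(x),int(f[u[1],u[0]])) for x in xs for u in[proj(t,world(x,y,29)).round().astype(int)] if 0<=u[0]<560 and 0<=u[1]<420])
goto(s,-12,-132,95)
E
```

```text
t 12.6333 tcp [ 0.5062 -0.0852  0.1011] rail [3.1896 0.1869] toolx ang 27.51308914373254 F [-0.3666 -0.0897 -0.6722] w 1.5446144194364356e-05 zax [ 0.0018 -0.0002 -1.    ]
post w3 [ -20.514  -100.3225] rad 70.60475779775919 q 0.9280089168422508
pivot w3 [ 38.0298 -59.7942]
w keeper 0.58 [205.  59. 332. 153.]
w keeper_post 0.97 [206.  60. 330. 157.]
w block_front 0.88 [ 0.  2. 81. 55.]
w block_front 0.87 [472.   2. 550.  85.]
w block_front 0.86 [474. 287. 551. 377.]
w glue_bottle 0.75 [ 96.   0. 185.  45.]
s keeper 0.75 [239. 216. 268. 244.]
s keeper_post 0.64 [276. 245. 314. 249.]
s keeper_post 0.53 [238. 215. 268. 244.]
s block_front 0.87 [302. 194. 334. 209.]
s block_front 0.85 [310. 281. 359. 314.]
s block_front 0.77 [273. 249. 313. 255.]
s glue_bottle 0.77 [212. 218. 233. 262.]
bottle base [  83.8236 -139.5267]
[(20, 204), (22, 203), (24, 203), (26, 206), (28, 203), (30, 206), (32, 203), (34, 205), (36, 206), (38, 209), (40, 126), (42, 9), (44, 14), (46, 78), (48, 48), (50, 53), (52, 52), (54, 49), (56, 40), (58, 168), (60, 178), (62, 95), (64, 53), (66, 61), (68, 48), (70, 59), (72, 67), (74, 92), (76, 45), (78, 48), (80, 49), (82, 51), (84, 32), (86, 181), (88, 178), (90, 125), (92, 54), (94, 50), (96, 50), (98, 57), (100, 64), (102, 95), (104, 45), (106, 48), (108, 49), (110, 51), (112, 39), (114, 180), (116, 176), (118, 75), (120, 54), (122, 54), (124, 54), (126, 57), (128, 74), (130, 104)]
slide to (-12, -132, 95) [1.1012 0.1287 0.0525]
```

Call:
servo_tool(
  dr=[
    [0, 0, 0],
    [0, 0, 0],
    [0, 0, 0],
    [0, 0, 0],
    [0, 0, 0],
  ],
  slide=[
    [0.25, 0.05, 0],
    [0.55, 0.1, 0],
    [0.85, 0.15, 0],
    [0.98, 0.175, 0],
    [0.98, 0.175, 0],
  ],
  jaw=[1, 1, 1, 1, 1],
)

```text
t: 13.55
tcp_pos: [0.6246, -0.048, 0.1004]
orientation: [[0.886, 0.464, 0.005], [0.464, -0.886, -0.0], [0.004, 0.002, -1.0]]
contact_force: [-0.4, 0.5, -0.0]
width: 0.0003
finger_force: 0.0
```

Call:
servo_tool(
  dr=[
    [0, 0, 0],
    [0, 0, 0],
    [0, 0, 0],
    [0, 0, 0],
    [0, 0, 0],
    [0, 0, 0],
  ],
  slide=[
    [0.12, 0, 0],
    [0.12, 0, 0.1],
    [0.12, 0, 0.3],
    [0.12, 0, 0.5],
    [0.12, 0, 0.57],
    [0.12, 0, 0.57],
  ],
  jaw=[1, 1, 1, 1, 1, 1],
)

```text
t: 14.05
tcp_pos: [0.6289, -0.0422, 0.0293]
orientation: [[0.887, 0.462, -0.007], [0.462, -0.887, 0.001], [-0.006, -0.004, -1.0]]
contact_force: [-0.7, -0.0, 0.9]
width: 0.0001
finger_force: 0.0
```

```bash
cat > path.py <<'E'
from h import *
s=info();p0=rail(s["tcp_pos"]);PV=np.array([37.5,-59.5]);A,B=12.5,11
for q in np.linspace(.93,3.14,24):
    post=PV-70*np.array([np.sin(q),np.cos(q)]);t=np.array([-np.cos(q),np.sin(q)])
    w=np.clip((q-1)/.8,0,1)            # contact drifts from face middle to the corner
    v=np.clip((q-2.4)/.7,0,1)          # then onto the +x face
    c=post-6*t-np.array([A*w,B*(1-.6*v)])
    d=c-p0;print(f"{q:.2f} c {c.round(1)} slide {-d[1]/120:.3f} {-d[0]/120:.3f}")
E
python3 path.py
```

```text
t 14.05 tcp [ 0.6289 -0.0422  0.0293] rail [ -15.1728 -128.5487] toolx ang 27.528270931531644 F [-0.6718 -0.0378  0.8718] w 9.456580532898136e-05 zax [-0.007   0.0008 -1.    ]
0.93 c [ -15.  -117.2] slide -0.095 -0.001
1.03 c [ -19.7 -111.9] slide -0.139 0.037
1.12 c [ -24.9 -106.3] slide -0.186 0.081
1.22 c [ -29.5 -100.3] slide -0.235 0.120
1.31 c [-33.6 -94.1] slide -0.287 0.154
1.41 c [-37.1 -87.6] slide -0.341 0.182
1.51 c [-39.9 -81. ] slide -0.396 0.206
1.60 c [-42.1 -74.3] slide -0.452 0.224
1.70 c [-43.6 -67.5] slide -0.509 0.237
1.79 c [-44.5 -60.8] slide -0.565 0.244
1.89 c [-43.3 -54.2] slide -0.620 0.235
1.99 c [-41.5 -47.7] slide -0.674 0.219
2.08 c [-39.  -41.4] slide -0.726 0.198
2.18 c [-35.9 -35.4] slide -0.776 0.172
2.28 c [-32.2 -29.7] slide -0.823 0.142
2.37 c [-28.1 -24.4] slide -0.868 0.107
2.47 c [-23.4 -18.9] slide -0.914 0.068
2.56 c [-18.3 -13.6] slide -0.958 0.026
2.66 c [-12.8  -8.8] slide -0.998 -0.020
2.76 c [-6.9 -4.6] slide -1.033 -0.069
2.85 c [-0.8 -0.9] slide -1.064 -0.120
2.95 c [5.6 2.2] slide -1.090 -0.173
3.04 c [12.2  4.7] slide -1.110 -0.228
3.14 c [18.9  6.1] slide -1.122 -0.284
```

Call:
servo_tool(
  dr=[
    [0, 0, 0],
    [0, 0, 0],
    [0, 0, 0],
    [0, 0, 0],
    [0, 0, 0],
    [0, 0, 0],
    [0, 0, 0],
    [0, 0, 0],
    [0, 0, 0],
    [0, 0, 0],
    [0, 0, 0],
    [0, 0, 0],
    [0, 0, 0],
  ],
  slide=[
    [-0.05, 0, -0.02],
    [-0.095, 0, -0.02],
    [-0.14, 0.037, -0.02],
    [-0.186, 0.08, -0.02],
    [-0.235, 0.12, -0.02],
    [-0.287, 0.154, -0.02],
    [-0.34, 0.182, -0.02],
    [-0.396, 0.206, -0.02],
    [-0.452, 0.224, -0.02],
    [-0.51, 0.237, -0.02],
    [-0.565, 0.244, -0.02],
    [-0.6, 0.24, -0.02],
    [-0.62, 0.235, -0.02],
  ],
  jaw=[1, 1, 1, 1, 1, 1, 1, 1, 1, 1, 1, 1, 1],
)

```text
t: 15.13
tcp_pos: [0.5787, -0.1023, 0.0344]
orientation: [[0.887, 0.462, -0.0], [0.462, -0.887, -0.0], [-0.0, 0.0, -1.0]]
contact_force: [0.8, 0.1, -0.2]
width: 0.0001
finger_force: 0.4
```

```bash
cat > kq.py <<'E'
from h import *
PV=np.array([37.5,-59.5])
for n in("wrist","side"):
    p=env.capture(n)
    for c in env.cut_out(p,"keeper_post")[:3]:
        m=c["mask"];ys,xs=np.nonzero(m);X=rail(atz(p,xs.mean(),ys.mean(),.025))-PV
        print(n,round(c["score"],2),np.round(c["rect"]),"q~",np.arctan2(-X[0],-X[1])%6.283,"r",np.hypot(*X))
    # predicted post-top pixel per q
    print([(q,proj(p,np.r_[world(*(PV-70*np.array([np.sin(q),np.cos(q)])),54)]).round().astype(int).tolist()) for q in(.95,1.5,1.7,1.9,2.1,2.5,2.9,3.14)])
E
python3 path.py|tail -14; python3 kq.py
```

```text
1.89 c [-43.3 -54.2] slide -0.018 -0.017
1.99 c [-41.5 -47.7] slide -0.072 -0.033
2.08 c [-39.  -41.4] slide -0.124 -0.053
2.18 c [-35.9 -35.4] slide -0.174 -0.079
2.28 c [-32.2 -29.7] slide -0.221 -0.110
2.37 c [-28.1 -24.4] slide -0.265 -0.144
2.47 c [-23.4 -18.9] slide -0.311 -0.183
2.56 c [-18.3 -13.6] slide -0.356 -0.226
2.66 c [-12.8  -8.8] slide -0.396 -0.272
2.76 c [-6.9 -4.6] slide -0.431 -0.321
2.85 c [-0.8 -0.9] slide -0.462 -0.372
2.95 c [5.6 2.2] slide -0.487 -0.425
3.04 c [12.2  4.7] slide -0.508 -0.480
3.14 c [18.9  6.1] slide -0.520 -0.536
wrist 0.78 [ 95. 230. 243. 298.] q~ 1.7164883628536647 r 21.57937950393969
[(0.95, [212, 197]), (1.5, [245, 274]), (1.7, [245, 301]), (1.9, [239, 325]), (2.1, [227, 348]), (2.5, [193, 381]), (2.9, [146, 400]), (3.14, [114, 403])]
side 0.69 [257. 213. 272. 241.] q~ 1.7845328628135058 r 36.89334946618805
[(0.95, [242, 214]), (1.5, [259, 211]), (1.7, [265, 211]), (1.9, [271, 212]), (2.1, [277, 213]), (2.5, [288, 216]), (2.9, [295, 220]), (3.14, [297, 223])]
```

Call:
servo_tool(
  dr=[
    [0, 0, 0],
    [0, 0, 0],
    [0, 0, 0],
    [0, 0, 0],
    [0, 0, 0],
    [0, 0, 0],
    [0, 0, 0],
    [0, 0, 0],
    [0, 0, 0],
    [0, 0, 0],
    [0, 0, 0],
    [0, 0, 0],
    [0, 0, 0],
    [0, 0, 0],
  ],
  slide=[
    [-0.03, -0.02, 0],
    [-0.072, -0.033, 0],
    [-0.124, -0.053, 0],
    [-0.174, -0.08, 0],
    [-0.22, -0.11, 0],
    [-0.265, -0.144, 0],
    [-0.31, -0.183, 0],
    [-0.356, -0.226, 0],
    [-0.396, -0.272, 0],
    [-0.43, -0.32, 0],
    [-0.462, -0.37, 0],
    [-0.487, -0.41, 0],
    [-0.5, -0.44, 0],
    [-0.5, -0.45, 0],
  ],
  jaw=[1, 1, 1, 1, 1, 1, 1, 1, 1, 1, 1, 1, 1, 1],
)

```text
t: 16.5
tcp_pos: [0.4995, -0.0813, 0.0343]
orientation: [[0.886, 0.463, -0.002], [0.463, -0.886, -0.0], [-0.002, -0.001, -1.0]]
contact_force: [-0.0, -1.7, 0.6]
width: 0.0004
finger_force: 0.4
```

```bash
python3 path.py|tail -4; python3 path.py|head -1; python3 kq.py
```

```text
2.85 c [-0.8 -0.9] slide 0.043 0.087
2.95 c [5.6 2.2] slide 0.018 0.034
3.04 c [12.2  4.7] slide -0.003 -0.021
3.14 c [18.9  6.1] slide -0.015 -0.077
t 16.5 tcp [ 0.4995 -0.0813  0.0343] rail [9.7067 4.3309] toolx ang 27.578766905486084 F [-0.0215 -1.6967  0.6492] w 0.00037823314014551873 zax [-0.0023 -0.0001 -1.    ]
wrist 0.77 [192. 118. 247. 308.] q~ 3.061054254066148 r 26.91634535883912
[(0.95, [355, 35]), (1.5, [381, 136]), (1.7, [376, 171]), (1.9, [365, 204]), (2.1, [349, 232]), (2.5, [305, 275]), (2.9, [250, 298]), (3.14, [214, 301])]
side 0.69 [257. 222. 304. 242.] q~ 2.789435878530989 r 37.96799027070842
[(0.95, [242, 214]), (1.5, [259, 211]), (1.7, [265, 211]), (1.9, [271, 212]), (2.1, [277, 213]), (2.5, [288, 216]), (2.9, [295, 220]), (3.14, [297, 223])]
```

Call:
servo_tool(
  dr=[
    [0, 0, 0],
    [0, 0, 0],
    [0, 0, 0],
    [0, 0, 0],
    [0, 0, 0],
    [0, 0, 0],
  ],
  slide=[
    [-0.01, -0.015, 0],
    [-0.02, -0.03, 0],
    [-0.03, -0.045, 0],
    [-0.03, -0.06, 0],
    [-0.03, -0.07, 0],
    [-0.03, -0.07, 0],
  ],
  jaw=[1, 1, 1, 1, 1, 1],
)

```text
t: 17.2
tcp_pos: [0.4937, -0.0756, 0.0344]
orientation: [[0.887, 0.462, -0.001], [0.462, -0.887, 0.0], [-0.001, -0.0, -1.0]]
contact_force: [0.2, -1.7, -0.2]
width: -0.0001
finger_force: 0.2
```

Call:
servo_tool(
  dr=[
    [0, 0, 0],
    [0, 0, 0],
    [0, 0, 0],
    [0, 0, 0],
  ],
  slide=[
    [0, -0.01, 0],
    [0, -0.02, 0],
    [0, -0.025, 0],
    [0, -0.025, 0],
  ],
  jaw=[1, 1, 1, 1],
)

```text
t: 17.53
tcp_pos: [0.4937, -0.0745, 0.0346]
orientation: [[0.886, 0.463, 0.002], [0.463, -0.886, -0.002], [0.0, 0.003, -1.0]]
contact_force: [1.1, -6.2, -0.7]
width: -0.0002
finger_force: 2.9
```

Call:
servo_tool(
  dr=[
    [0, 0, 0],
    [0, 0, 0],
    [0, 0, 0],
  ],
  slide=[
    [0, -0.01, 0],
    [0, -0.015, 0],
    [0, -0.015, 0],
  ],
  jaw=[1, 1, 1],
)

```text
t: 17.78
tcp_pos: [0.4936, -0.074, 0.0348]
orientation: [[0.886, 0.464, 0.003], [0.464, -0.886, -0.004], [0.001, 0.005, -1.0]]
contact_force: [1.4, -10.5, -1.4]
width: -0.0
finger_force: 4.7
```

Call:
servo_tool(
  dr=[
    [0, 0, 0],
    [0, 0, 0],
    [0, 0, 0],
    [0, 0, 0],
    [0, 0, 0],
    [0, 0, 0],
    [0, 0, 0],
    [0, 0, 0],
    [0, 0, 0],
  ],
  slide=[
    [0, 0.05, 0],
    [0, 0.1, 0],
    [0, 0.2, 0],
    [0, 0.3, 0],
    [0, 0.35, -0.1],
    [0, 0.35, -0.4],
    [0, 0.35, -0.7],
    [0, 0.35, -0.8],
    [0, 0.35, -0.8],
  ],
  jaw=[1, 1, 1, 1, 1, 1, 1, 1, 1],
)

```text
t: 18.53
tcp_pos: [0.5149, -0.1105, 0.1343]
orientation: [[0.887, 0.462, 0.008], [0.462, -0.887, -0.002], [0.006, 0.006, -1.0]]
contact_force: [1.7, -0.5, -0.5]
width: -0.0004
finger_force: 0.0
```

```bash
python3 kq.py; python3 - <<'E'
from h import *
s=info();t=env.capture("wrist");f=cv2.cvtColor(t["frame"],cv2.COLOR_RGB2GRAY)
for y,z in((-25,29),(-30,28),(-5,28)):
  xs=np.arange(20,134,1.);print(y,[(int(x),int(f[u[1],u[0]])) for x in xs for u in[proj(t,world(x,y,z)).round().astype(int)] if (x<52 or z==29) and 0<=u[0]<560 and 0<=u[1]<420])
p=env.capture("side")
for k in("glue_bottle","measure","tape_roll"):
    c=env.cut_out(p,k)[0];print(k,c["rect"])
E
```

```text
wrist 0.6 [179. 118. 210. 234.] q~ 3.1645263501722996 r 30.82046862726508
[(0.95, [267, 72]), (1.5, [285, 127]), (1.7, [284, 148]), (1.9, [280, 167]), (2.1, [272, 184]), (2.5, [247, 211]), (2.9, [214, 226]), (3.14, [193, 229])]
side 0.78 [257. 226. 304. 243.] q~ 2.9530465802821984 r 32.478909484097464
[(0.95, [242, 214]), (1.5, [259, 211]), (1.7, [265, 211]), (1.9, [271, 212]), (2.1, [277, 213]), (2.5, [288, 216]), (2.9, [295, 220]), (3.14, [297, 223])]
t 18.7333 tcp [ 0.5104 -0.1088  0.1292] rail [-19.7299   7.3077] toolx ang 27.51944270529129 F [0.063  0.0996 0.3303] w 0.0003277914602073309 zax [-0.0025  0.0009 -1.    ]
-25 [(20, 203), (21, 206), (22, 203), (23, 168), (24, 118), (25, 126), (26, 126), (27, 126), (28, 125), (29, 130), (30, 128), (31, 102), (32, 72), (33, 163), (34, 186), (35, 195), (36, 189), (37, 185), (38, 184), (39, 183), (40, 182), (41, 178), (42, 126), (43, 6), (44, 7), (45, 45), (46, 84), (47, 85), (48, 38), (49, 45), (50, 44), (51, 45), (52, 51), (53, 52), (54, 50), (55, 36), (56, 65), (57, 147), (58, 181), (59, 187), (60, 183), (61, 177), (62, 156), (63, 69),
[... 860 characters left out ...]
 122), (30, 128), (31, 114), (32, 101), (33, 146), (34, 176), (35, 188), (36, 188), (37, 185), (38, 184), (39, 182), (40, 186), (41, 189), (42, 153), (43, 10), (44, 26), (45, 30), (46, 47), (47, 49), (48, 44), (49, 47), (50, 46), (51, 45)]
-5 [(20, 201), (21, 200), (22, 200), (23, 198), (24, 201), (25, 203), (26, 206), (27, 171), (28, 119), (29, 122), (30, 127), (31, 93), (32, 84), (33, 102), (34, 110), (35, 111), (36, 112), (37, 113), (38, 111), (39, 114), (40, 105), (41, 139), (42, 139), (43, 4), (44, 16), (45, 33), (46, 73), (47, 78), (48, 43), (49, 44), (50, 51), (51, 51)]
glue_bottle [212.6, 218.5, 231.9, 260.2]
measure [337.8, 230.6, 374.8, 271.2]
tape_roll [325.9, 227.5, 349.5, 242.2]
```

```bash
python3 -c "
from rig import env
print(env.hand_in())"
```

```text
the job is handed in; nothing more can be done
None
```

The row is home and tight against the end stop, the keeper is shut straight across behind it, and the bystanders are where they were; I handed in at about 19 s, after a first push pass that went just over the block tops without moving them.

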